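Feed the probe rod through its guide tube

TASK

Take the bare metal rod from the white rack and feed it endwise into the flared mouth of the blue guide tube, straight through, until at least 5 cm of it sticks out at the far end. Let go of it there, lying in the tube, and leave the black rod in the rack.

Things in the scene. Friction and masses are not known exactly. Their poses are not given: they have to be found in the camera images.
- metal_rod: bare silver-coloured aluminium rod, 12 mm in diameter, 260 mm long, 75 g, ends alike. Origin at its middle, on its axis; y axis along the rod, pointing roughly to the robot's left at the start. It lies level in one notch of the white rack, its axis 45 mm above the bench. Held 70 mm behind its middle (the end away from the guide), it leaves room at the mouth when it is through.
- black_rod: black plastic rod of the same size, origin and axes, parallel to the metal one in the other notch, 90 mm away (which is in which varies). The rack's two combs, 10 mm thick, 50 mm high, stand 30 mm either side of the rods' middles; its 8 mm foot plate reaches 38 mm from the middles; farther out there is only air under the rods.
- guide_mouth (a point): centre of the flared mouth of the blue guide tube, on its axis, 95 mm above the bench; y axis level along the feed, into the tube (roughly to the robot's left). 46 mm wide inside, narrowing over 18 mm to a 24 mm bore; tube 78 mm long, open at both ends; outside 56 mm wide at the mouth, then 34 mm. Fixed on a grey foot plate, 100 mm wide, 14 mm high, reaching 16 mm out before the mouth.
- guide_exit (a point): centre of the far, plain end of the same tube, 78 mm beyond the mouth along the same axis; same axes (y along the feed, out of the tube; z up).
Not all that is in view belongs to the job. Leave any brown look-alike of the part that bears guide_mouth alone.

How it is judged:
By the outcome, as a careful person would: the job done as asked, in the order asked, and still so for the second after the job is handed in, with the robot touching nothing.
It also fails if it takes over 42 s, if anything falls off the work surface, if the arm or the gripper's body presses on something with over 40 N, if the wrist force passes 120 N, or if a joint passes its speed limit or range.

ROBOT

A 6-joint arm with a two-finger parallel gripper is mounted at the origin on a cart in front of the work surface, level with it; the furniture and walls round the work are solid. World frame = base frame: x ahead of the robot, y to its left, z up, the work surface at z = 0. Lengths are in m, angles in rad, forces in N, time in s.
With the tool pointing down it reaches from about 0.25 to 0.775 m from the base axis. Payload 4 kg.
Tool frame: the origin (TCP) lies midway between the tips of the shut fingers; the grasp point (between the pads) lies 19 mm behind it; y points along the fingers, x is the direction in which the jaws open and shut, and the axes are right-handed (so a half turn about y gives the same grasp; the last joint's range is limited). The gripper opens to 94 mm and grips with 3 to 60 N. Pads are 16 mm wide; open, the fingers measure 119 mm over their backs; the gripper's body (75 mm by 177 mm) begins 78 mm behind the grasp point.
Start: joints at [-1.301, 0.087, 1.371, -0, 1.684, -0.103], TCP at [0.2, -0.512, 0.206] pointing down, gripper open.
Joint ranges: [-3.1, 3.1], [-0.76, 2.03], [0.27, 2.55], [-1.08, 4.22], [0.17, 2.65], [-2.57, 2.57]. Speed limits (rad/s): [2.79, 2.79, 3.14, 3.14, 3.14, 3.14].

INTERFACE

Orientations are given as [roll, pitch, yaw] about the fixed x, y, z axes, in that order (R = Rz(yaw) Ry(pitch) Rx(roll)).
In Python, from bench import robot gives the robot as it stands.
- The arm moves only by the shell command python3 -m creep 'ROWS'. ROWS is JSON, a list of rows, each a list of 7 numbers: the shift along the tool's x, y, z in mm, then the turn, a rotation vector about the tool's x, y, z in degrees, then the closure in counts, from 0 (fully open) to 255 (shut). A call has 1 to 5 rows; each row is the pose to reach, as a shift and turn from the pose commanded when the call began, along the tool's axes at that moment; what a row does not reach only later rows make up. A row lasts 1/8 s, in which the tool goes at most 62.5 mm and 10.7 degrees, less where a joint would pass 70% of its speed; a pose out of reach is approached as far as the arm can. A call with a gripper value outside its range is refused whole. The fingers move at their own pace and stop on an object; the grip force is fixed at half the most. Time passes only in rows, so rows that repeat a pose let the fingers close. It gives the time, the measured TCP pose, the force and the opening at its end, in the units of the state.
- robot.get_obs(): the state, without advancing time (a new reading comes with each control period).
- robot.snapshot(name): name is "scene" or "top"; returns a dict with "color" (400x640x3 uint8, blue, green, red), "fx", "fy", "cx", "cy" (pixels), "world_from_camera" (4x4, takes a point from camera to world coordinates). Camera axes: x right, y down, z forward; pixel columns grow to the right and rows downward; lengths in m; the calibration is good to about 2 mm. A picture is of the moment at which its call begins. There is no depth.
- robot.close_job(): hands the job in, once; it reports no verdict.
Trained networks look in the newest picture that a camera, given by its name, has taken for a name from the list of things; names that differ only in an ending like _2 or _b are one class to them, and where a whole thing is asked for, a point or a joint stands for the part that bears it (a point fixed in the world has none). Each returns a list of dicts, best first, with "p" (0 to 1); they miss things now and then, are a little off and sometimes report something else, mostly with a low value. They report only what shows in the picture. A call takes as long as a camera call. They do not tell look-alikes from the thing itself.
- robot.spot_in(name, camera): "point" ([x, y, z] in m, in world coordinates, good to about 4 mm: the middle of the surface that is visible of it).
- robot.landmark_of(name, camera): "point" ([x, y, z] in m, in world coordinates, good to about 4 mm: a listed point, or the origin of a listed thing).
The state is a dict: "time": time; "joint_positions": joint angles; "qvel": joint speeds; "joint_torque": joint torques, N m; "tool_pos": TCP position; "ee_rot": TCP orientation; "wrist_force": force on the tool from outside, world axes, zero at the start; "wrist_torque": the same for the moment, N m; "width": finger opening in m.
Only numpy, scipy, OpenCV 4.12 (cv2) and the standard library are available. Lean on these libraries where they do the work, as an engineer would, in place of code of your own. Each camera call takes 0.05 s, during which the arm holds its last target.

## Working session

There is one attempt and no reset: what is moved stays moved. The work goes in short steps, Python scripts to look and compute and a shell command to move; the robot and the scene stay as the last step left them, time stands still between calls to the robot, and variables do not carry over. Pictures are saved under pics/ and viewed, and the job is handed in when it is done.

```bash
ls; mkdir -p pics; python3 - <<'E'
from bench import robot
import cv2,numpy as np
o=robot.get_obs()
print(o['time'],o['tool_pos'],o['ee_rot'],o['width'])
for c in ("scene","top"):
    s=robot.snapshot(c); cv2.imwrite(f"pics/{c}0.png",s['color'])
    print(c,s['fx'],s['cx'],s['cy'],np.round(s['world_from_camera'],3).tolist())
    for n in ("metal_rod","black_rod","guide_mouth","guide_exit"):
        print(n,[(np.round(d['point'],3).tolist(),round(d['p'],2)) for d in robot.landmark_of(n,c)][:4])
E
```

```text
pics
0.0 [ 0.20015794 -0.5117002   0.20430067] [-1.57058796  0.00219528 -1.19798145] 0.09390649405493806
scene 475.44926675790504 321.11329703237374 194.35789168108747 [[-0.781, -0.227, 0.582, -0.104], [-0.624, 0.314, -0.715, 0.742], [-0.02, -0.922, -0.387, 0.463], [0.0, 0.0, 0.0, 1.0]]
metal_rod [([0.385, -0.179, 0.046], 0.64)]
black_rod [([0.472, -0.157, 0.046], 0.62), ([0.386, -0.178, 0.045], 0.15)]
guide_mouth [([0.548, 0.206, 0.093], 0.81), ([0.415, 0.032, 0.097], 0.8)]
guide_exit [([0.431, 0.113, 0.096], 0.81), ([0.552, 0.285, 0.097], 0.58)]
top 426.7620835449512 325.69169691515583 196.63330617218946 [[-0.012, -0.988, 0.151, 0.324], [-1.0, 0.016, 0.023, 0.046], [-0.025, -0.151, -0.988, 0.996], [0.0, 0.0, 0.0, 1.0]]
metal_rod [([0.383, -0.175, 0.043], 0.84), ([0.549, 0.28, 0.094], 0.73)]
black_rod [([0.472, -0.154, 0.047], 0.62)]
guide_mouth [([0.407, 0.035, 0.096], 0.64), ([0.548, 0.205, 0.094], 0.63)]
guide_exit [([0.43, 0.11, 0.096], 0.68), ([0.552, 0.282, 0.097], 0.67)]
```

View pics/scene0.png

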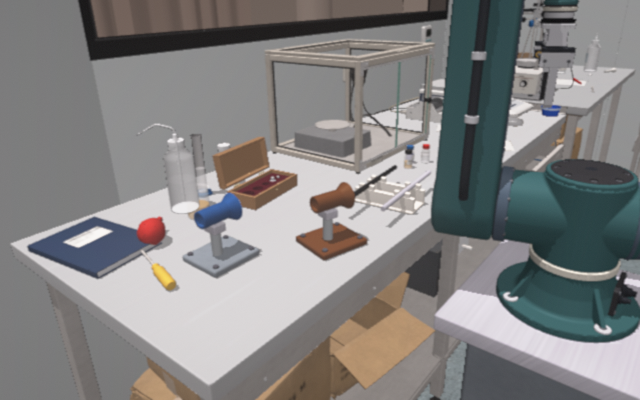

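View pics/top0.png

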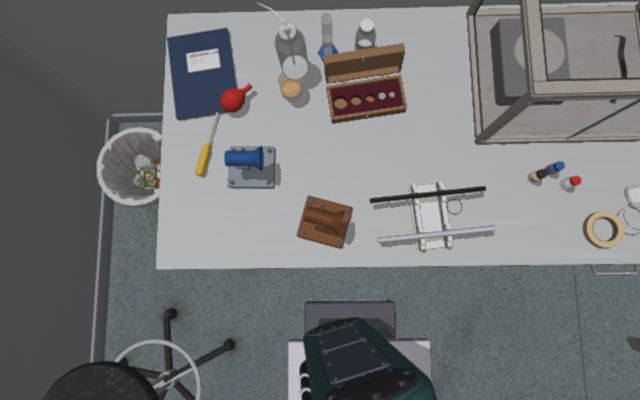

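The scene picture shows the blue guide at about (220,210) and its brown look-alike at (330,200). In the top picture the blue mouth is at about (262,158), pointing right. The metal rod runs from (380,240) to (494,229), with the black rod above it. The networks agree with this. Next I'll refine both axes from pixels.

```bash
cat > h.py <<'E'
from bench import robot
import cv2,numpy as np
def snap(c,f=None):
    s=robot.snapshot(c)
    if f: cv2.imwrite(f"pics/{f}.png",s['color'])
    return s
def ray(s,u,v,z):
    W=s['world_from_camera'];d=W[:3,:3]@np.array([(u-s['cx'])/s['fx'],(v-s['cy'])/s['fy'],1]);o=W[:3,3]
    return o+d*(z-o[2])/d[2]
def proj(s,p):
    c=np.linalg.inv(s['world_from_camera'])@np.append(p,1)
    return np.array([s['fx']*c[0]/c[2]+s['cx'],s['fy']*c[1]/c[2]+s['cy']])
E
python3 - <<'E'
from h import *
s=snap("top");im=s['color'].astype(int)
b,g,r=im[...,0],im[...,1],im[...,2]
# blue tube
m=((b-r>60)&(b>90)).astype(np.uint8);
roi=np.zeros_like(m);roi[135:185,215:280]=1;m&=roi
ys,xs=np.nonzero(m);print("blue",xs.min(),xs.max(),ys.min(),ys.max())
cs=[]
for c in range(xs.min(),xs.max()+1):
    q=ys[xs==c];print(c,q.min(),q.max(),end=' | ')
print()
c=cv2.resize(s['color'][130:260,215:275+10],None,fx=6,fy=6,interpolation=cv2.INTER_CUBIC)[:420]
d=cv2.resize(s['color'][180:255,365:500],None,fx=5,fy=5,interpolation=cv2.INTER_CUBIC)
cv2.imwrite("pics/zt.png",c);cv2.imwrite("pics/zr.png",d)
L=[]
for n in ("metal_rod","guide_mouth","guide_exit"):
  for k in("scene","top"):
    for i in range(2):
      snap(k);print(n,k,[(np.round(x['point'],4).tolist(),round(x['p'],2)) for x in robot.landmark_of(n,k)][:2])
print(robot.get_obs()['time'])
s2=snap("scene")
cv2.imwrite("pics/zs.png",cv2.resize(s2['color'][160:290,170:300],None,fx=4.5,fy=4.5,interpolation=cv2.INTER_CUBIC))
E
```

```text
blue 225 259 148 166
225 154 160 | 226 152 162 | 227 152 163 | 228 152 163 | 229 152 163 | 230 152 163 | 231 152 163 | 232 151 163 | 233 151 163 | 234 151 163 | 235 151 163 | 236 152 163 | 237 152 163 | 238 152 163 | 239 152 163 | 240 152 163 | 241 152 163 | 242 152 163 | 243 151 163 | 244 152 163 | 245 152 163 | 246 152 163 | 247 152 163 | 248 152 163 | 249 152 163 | 250 152 163 | 251 152 163 | 252 152 163 | 253 151 163 | 254 151 164 | 255 150 164 | 256 150 165 | 257 149 166 | 258 149 166 | 259 148 164 | 
metal_rod scene [([0.3848, -0.1764, 0.0453], 0.85)]
metal_rod scene [([0.389, -0.1764, 0.0463], 0.61)]
metal_rod top [([0.3817, -0.1748, 0.046], 0.77)]
metal_rod top [([0.3827, -0.1746, 0.0455], 0.75)]
guide_mouth scene [([0.4121, 0.0357, 0.0965], 0.64), ([0.5454, 0.2062, 0.0952], 0.59)]
guide_mouth scene [([0.4123, 0.0343, 0.0967], 0.75), ([0.5485, 0.2064, 0.0953], 0.7)]
guide_mouth top [([0.5491, 0.2118, 0.0927], 0.91), ([0.4081, 0.0326, 0.0946], 0.56)]
guide_mouth top [([0.5496, 0.2073, 0.0923], 0.96), ([0.4081, 0.0338, 0.0971], 0.91)]
guide_exit scene [([0.5519, 0.2875, 0.0965], 0.85), ([0.4307, 0.1082, 0.0962], 0.66)]
guide_exit scene [([0.4294, 0.1095, 0.098], 0.88), ([0.5517, 0.2893, 0.0931], 0.59)]
guide_exit top [([0.5517, 0.2837, 0.0928], 0.75), ([0.4274, 0.1113, 0.0935], 0.69)]
guide_exit top [([0.5539, 0.2836, 0.0934], 0.74)]
1.75
```

View pics/zt.png

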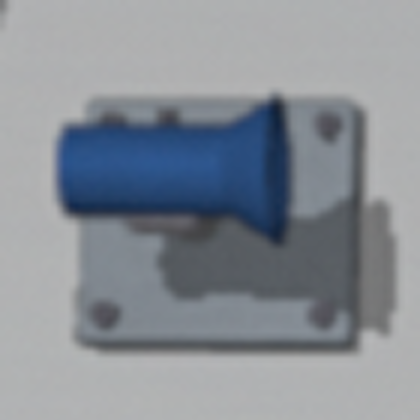

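View pics/zr.png

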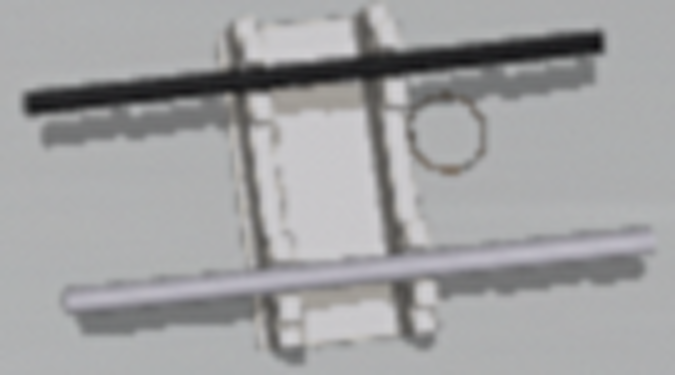

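```bash
python3 - <<'E'
from h import *
s=snap("top")
a=ray(s,378.0,240.0,.045);b=ray(s,495.8,227.7,.045)
c=ray(s,371.-1.2,200.5,.045);d=ray(s,485.6,188.3,.045)
for p,q in((a,b),(c,d)):
    v=p-q;print("rod mid",(p+q)/2,"len",np.linalg.norm(v),"yaw of y",np.degrees(np.arctan2(-v[0],v[1])))
m=ray(s,261.3,158.2,.095);e=ray(s,225,158.2,.095)
v=e-m;print("mouth",m,"exit",e,np.linalg.norm(v),np.degrees(np.arctan2(-v[0],v[1])))
s2=snap("scene")
for p in (m,e,a,b): print(proj(s2,p))
E
```

```text
rod mid [ 0.38207886 -0.17667315  0.045     ] len 0.26120651160175806 yaw of y 5.174683554697717
rod mid [ 0.47062104 -0.1606994   0.045     ] len 0.26056766032714396 yaw of y 5.17971617035362
mouth [0.54830999 0.2058116  0.095     ] exit [0.54976124 0.28520549 0.095     ] 0.07940715455541165 -1.0472016159675652
[233.54844091 206.1984548 ]
[199.39789038 220.74250201]
[383.24408783 208.51681895]
[429.90431626 171.73605424]
```

View pics/zs.png

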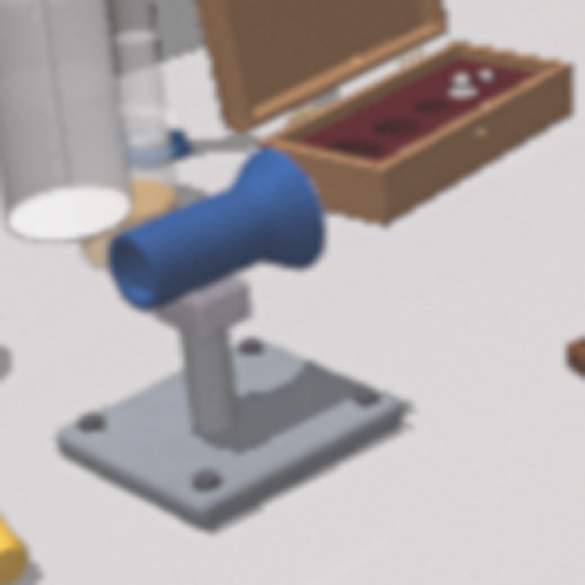

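```bash
cat >> h.py <<'E'
from scipy.spatial.transform import Rotation as Ro
def to(p,yaw_deg,roll=-np.pi/2):
    o=robot.get_obs();R=Ro.from_euler('xyz',o['ee_rot']);T=Ro.from_euler('xyz',[roll,0,np.radians(yaw_deg)])
    print("t",o['time'],"at",np.round(o['tool_pos'],4),np.round(np.degrees(o['ee_rot']),2),"w",o['width'],"F",np.round(o['wrist_force'],1))
    print("shift mm",np.round(1000*R.inv().apply(np.array(p)-o['tool_pos']),1),"rotvec",np.round((R.inv()*T).as_rotvec(degrees=True),1))
E
python3 -c "
from h import *
to([.389,-.246,.12],5.2)"
```

```text
t 1.9 at [ 0.2003 -0.5122  0.2055] [-90.    -0.   -68.64] w 0.09426407508891582 F [-0.6 -0.4  0.2]
shift mm [-179.2   85.5  272.7] rotvec [  0.  -73.8   0. ]
```

```bash
python3 -m creep '[[-30,10,45,0,-10,0,0],[-60,20,91,0,-20,0,0],[-90,40,136,0,-30,0,0],[-120,60,182,0,-40,0,0],[-150,75,227,0,-50,0,0]]'; python3 -c "
from h import *
to([.389,-.246,.12],5.2)"
```

```text
time: 2.52
tool_pos: [0.3577, -0.2882, 0.1298]
ee_rot: [-1.571, -0.0, -0.32]
wrist_force: [1.0, -1.2, 0.5]
width: 0.0939
t 2.525 at [ 0.3577 -0.2882  0.1298] [-9.000e+01 -1.000e-02 -1.833e+01] w 0.09394102548946286 F [ 1.  -1.2  0.5]
shift mm [16.4  9.8 49.9] rotvec [  0.  -23.5   0. ]
```

```bash
python3 -m creep '[[6,4,18,0,-9,0,0],[12,8,36,0,-18,0,0],[16.5,10,50,0,-23.5,0,0],[16.5,10,50,0,-23.5,0,0]]'; python3 - <<'E'
from h import *
to([.389,-.246,.026],5.2)
s=snap("top","top1");cv2.imwrite("pics/z1.png",cv2.resize(s['color'][150:270,360:520],None,fx=4.5,fy=4.5))
E
```

```text
time: 3.02
tool_pos: [0.389, -0.2471, 0.1204]
ee_rot: [-1.571, 0.0, 0.085]
wrist_force: [-0.6, -0.2, -0.7]
width: 0.0939
t 3.025 at [ 0.389  -0.2471  0.1204] [-9.0e+01  1.0e-02  4.9e+00] w 0.09389566796681664 F [-0.6 -0.2 -0.7]
shift mm [ 0.1 94.4  1.1] rotvec [-0.  -0.3 -0. ]
```

View pics/z1.png

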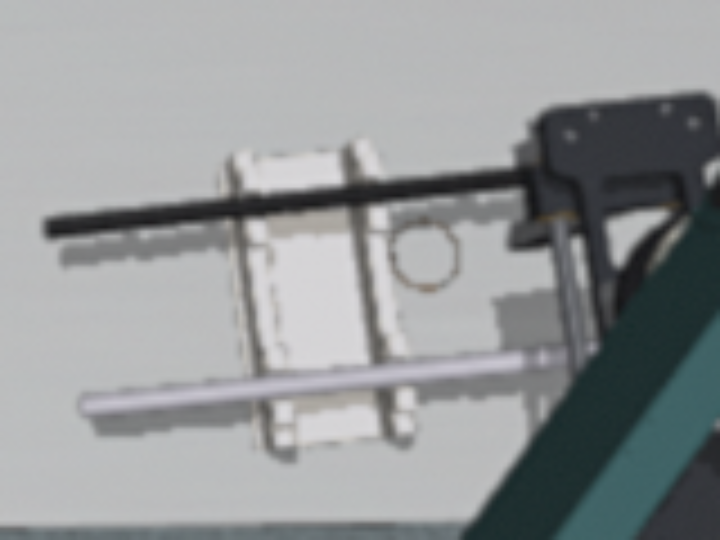

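The zoomed picture shows the hand over the rear (right) part of the metal rod at zoom (560,355), squared to it. One finger lies between the two rods. Next: descend and close.

```bash
python3 -m creep '[[0,40,1,0,0,0,0],[0,75,1,0,0,0,0],[0,94,1,0,0,0,0],[0,94,1,0,0,0,0]]' && python3 -m creep '[[0,0,0,0,0,0,180],[0,0,0,0,0,0,255],[0,0,0,0,0,0,255],[0,0,0,0,0,0,255],[0,0,0,0,0,0,255]]'
```

```text
time: 3.58
tool_pos: [0.3871, -0.2465, 0.025]
ee_rot: [-1.568, 0.003, 0.083]
wrist_force: [0.3, -0.3, 0.2]
width: 0.0943
time: 4.2
tool_pos: [0.3887, -0.2468, 0.0266]
ee_rot: [-1.571, -0.0, 0.085]
wrist_force: [-0.2, 0.1, -0.2]
width: 0.0476
```

```bash
python3 -m creep '[[0,0,0,0,0,0,255],[0,0,0,0,0,0,255],[0,0,0,0,0,0,255],[0,0,0,0,0,0,255],[0,0,0,0,0,0,255]]'
```

```text
time: 4.82
tool_pos: [0.3887, -0.2468, 0.0265]
ee_rot: [-1.571, -0.0, 0.085]
wrist_force: [0.4, 0.3, 0.2]
width: 0.0108
```

```bash
python3 -m creep '[[0,0,0,0,0,0,255],[0,-15,0,0,0,0,255],[0,-35,0,0,0,0,255],[0,-60,0,0,0,0,255],[0,-80,0,0,0,0,255]]'; python3 - <<'E'
from h import *
s=snap("scene","s2");cv2.imwrite("pics/z2.png",cv2.resize(s['color'][120:270,300:470],None,fx=4,fy=4))
to([.548,.206-.07-.225,.095-.019],-1.5)
print(robot.landmark_of("metal_rod","scene"))
E
```

```text
time: 5.45
tool_pos: [0.3889, -0.2471, 0.1087]
ee_rot: [-1.572, -0.001, 0.085]
wrist_force: [0.1, 0.3, -0.8]
width: 0.0112
t 5.5 at [ 0.3903 -0.2482  0.1116] [-90.29  -0.28   4.87] w 0.011108237626100881 F [ 0.3 -0.3  1. ]
shift mm [170.4  35.7 145.5] rotvec [0.3 6.4 0.3]
[{'point': [0.3921, -0.1777, 0.128], 'p': 0.65}]
```

View pics/z2.png

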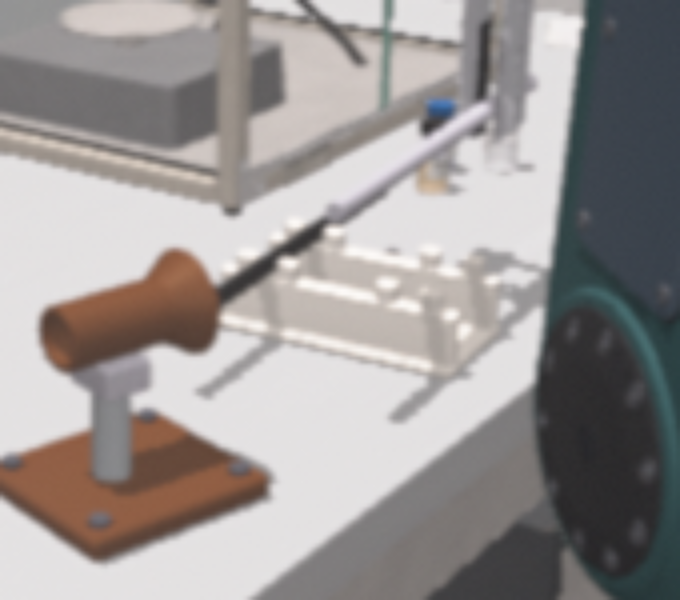

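```bash
python3 -m creep '[[30,0,-3,0,0,0,255],[75,0,-6,0,2,0,255],[120,0,-10,0,4,0,255],[157.5,0,-13.5,0,6.4,0,255],[157.5,0,-13.5,0,6.4,0,255]]'; python3 - <<'E'
from h import *
to([.548-.226*np.sin(np.radians(1.5))*1,.206-.226,.095-.019],-1.5)
E
```

```text
time: 6.18
tool_pos: [0.548, -0.2463, 0.1049]
ee_rot: [-1.57, 0.002, -0.025]
wrist_force: [-0.2, -0.3, -1.5]
width: 0.011
t 6.175 at [ 0.548  -0.2463  0.1049] [-89.95   0.1   -1.43] w 0.011000602004805623 F [-0.2 -0.3 -1.5]
shift mm [-11.5  29.1 226.1] rotvec [-0.1  0.1 -0.1]
```

```bash
python3 -m creep '[[-3,10,40,0,0,0,255],[-6,20,90,0,0,0,255],[-9,29,140,0,0,0,255],[-11,29,180,0,0,0,255],[-11,29,195,0,0,0,255]]'; python3 -m creep '[[0,0,0,0,0,0,255]]'; python3 - <<'E'
from h import *
to([.548-.226*np.sin(np.radians(1.5))*1,.206-.226,.095-.019],-1.5)
for c in("scene","top"):
  s=snap(c,c+"3")
  print(c,[np.round(x['point'],4) for x in robot.landmark_of("metal_rod",c)],[np.round(x['point'],4) for x in robot.landmark_of("guide_mouth",c)])
  m=proj(s,[.548,.206,.095]);print(m)
  x0,y0=(195,150) if c=="scene" else (220,110)
  cv2.imwrite(f"pics/z3{c}.png",cv2.resize(s['color'][y0:y0+100,x0:x0+130],None,fx=6,fy=6,interpolation=cv2.INTER_CUBIC))
E
```

```text
time: 6.8
tool_pos: [0.5395, -0.0501, 0.0771]
ee_rot: [-1.571, 0.001, -0.025]
wrist_force: [0.4, -0.7, -0.5]
width: 0.0108
time: 6.92
tool_pos: [0.5406, -0.0517, 0.0776]
ee_rot: [-1.572, -0.0, -0.026]
wrist_force: [0.1, -0.6, -0.8]
width: 0.0109
t 6.925 at [ 0.5406 -0.0517  0.0776] [-90.05  -0.    -1.47] w 0.010947093472309986 F [ 0.1 -0.6 -0.8]
shift mm [ 0.7  1.6 31.7] rotvec [0.1 0.  0. ]
scene [array([0.5451, 0.0191, 0.0988])] [array([0.5472, 0.2057, 0.0949]), array([0.4125, 0.0344, 0.0954])]
[233.58332928 206.27060673]
top [array([0.5418, 0.0198, 0.0943])] [array([0.549 , 0.208 , 0.0949]), array([0.4073, 0.0329, 0.0974])]
[261.21213418 158.34057038]
```

View pics/z3scene.png

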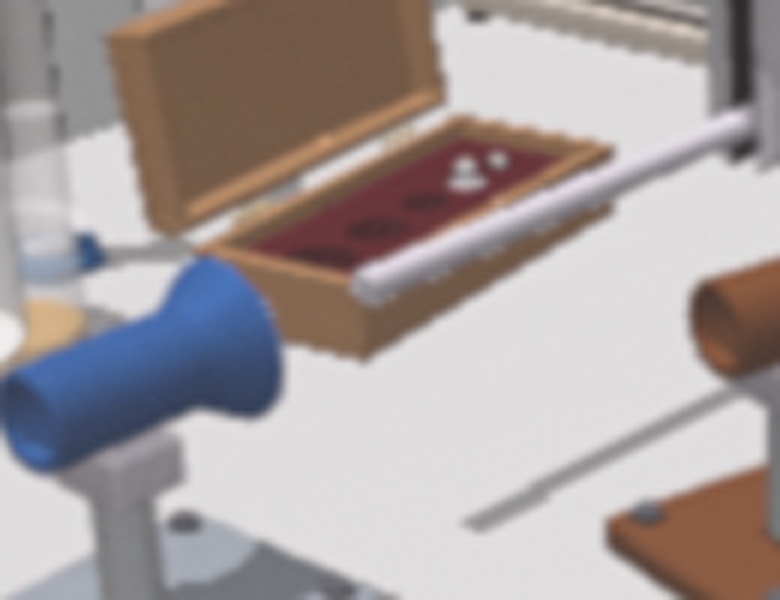

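View pics/z3top.png

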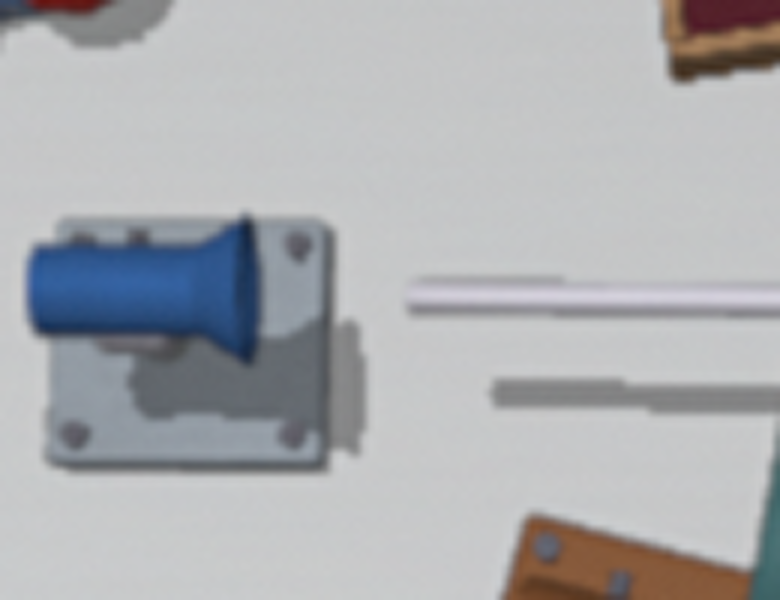

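```bash
python3 - <<'E'
from h import *
s=snap("top");t=ray(s,220+410/6,110+296/6,.095);f=ray(s,220+775/6,110+299.5/6,.095);print(t,f,np.degrees(np.arctan2(-(t-f)[0],(t-f)[1])))
m=ray(s,220+250/6,110+289/6,.095);e=ray(s,220+32/6,110+288/6,.095);v=e-m;print(m,e,np.degrees(np.arctan2(-v[0],v[1])))
s2=snap("scene")
for z in(.09,.095,.1): print(proj(s2,[t[0],t[1],z]),"seen",195+370/6,150+284/6)
for z in(.09,.095,.1): print(proj(s2,[f[0],f[1],z]))
E
```

```text
[0.54471125 0.14690659 0.095     ] [0.54101908 0.01513261 0.095     ] -1.6049463231494339
[0.5483697  0.20501219 0.095     ] [0.55019504 0.28448538 0.095     ] -1.3157344826275936
[257.34895773 199.11855337] seen 256.6666666666667 197.33333333333334
[257.16751347 196.80978586] seen 256.6666666666667 197.33333333333334
[256.98532532 194.49155271] seen 256.6666666666667 197.33333333333334
[301.9523726  180.16217985]
[301.8701843  178.02308007]
[301.78768902 175.87599045]
```

```bash
python3 -m creep '[[2,0,20,0,0,0,255],[2,0.5,40,0,0,0,255],[2,0.5,58,0,0,0,255],[2,0.5,72,0,0,0,255],[2,0.5,85,0,0,0,255]]'; python3 - <<'E'
from h import *
for c in("scene","top"):
  s=snap(c,c+"4")
  x0,y0=(195,150) if c=="scene" else (220,110)
  cv2.imwrite(f"pics/z4{c}.png",cv2.resize(s['color'][y0:y0+100,x0:x0+130],None,fx=6,fy=6,interpolation=cv2.INTER_CUBIC))
E
```

```text
time: 7.95
tool_pos: [0.5452, 0.0346, 0.077]
ee_rot: [-1.571, -0.0, -0.026]
wrist_force: [0.1, 0.1, 0.0]
width: 0.011
```

View pics/z4scene.png

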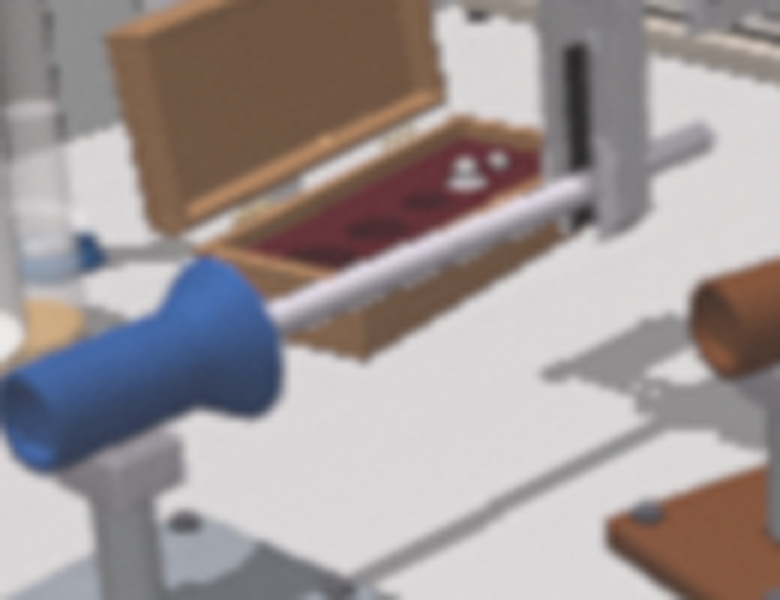

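View pics/z4top.png

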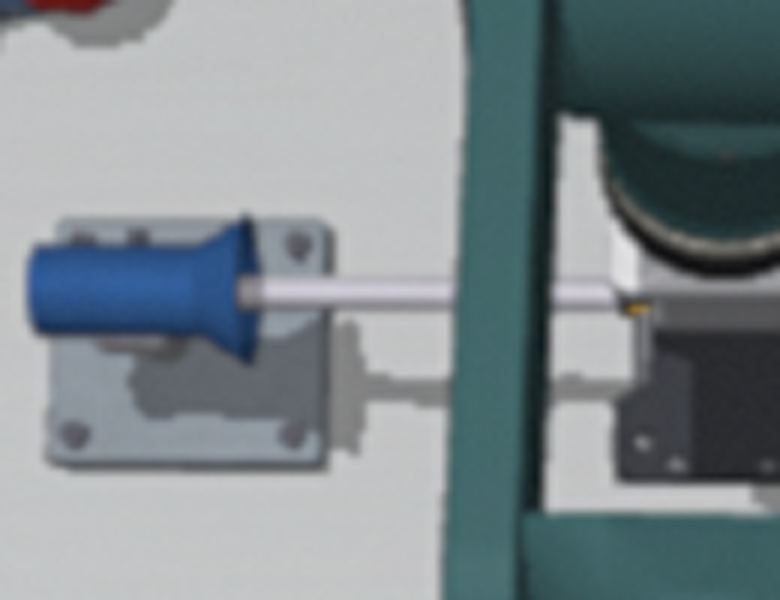

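The rod has entered the mouth on the axis in both views: zoomed top row 292 against 289 for the axis. Feeding on.

```bash
python3 -m creep '[[0.5,0,12,0,0,0,255],[0.5,0,24,0,0,0,255],[0.5,0,36,0,0,0,255],[0.5,0,48,0,0,0,255],[0.5,0,60,0,0,0,255]]';python3 -m creep '[[0,0,12,0,0,0,255],[0,0,24,0,0,0,255],[0,0,36,0,0,0,255],[0,0,42,0,0,0,255],[0,0,42,0,0,0,255]]'; python3 - <<'E'
from h import *
for c in("scene","top"):
  s=snap(c,c+"5")
  x0,y0=(170,150) if c=="scene" else (190,110)
  cv2.imwrite(f"pics/z5{c}.png",cv2.resize(s['color'][y0:y0+100,x0:x0+130],None,fx=6,fy=6,interpolation=cv2.INTER_CUBIC))
E
```

```text
time: 8.68
tool_pos: [0.5474, 0.0941, 0.0769]
ee_rot: [-1.571, 0.0, -0.027]
wrist_force: [-0.3, -0.1, -0.7]
width: 0.011
time: 9.3
tool_pos: [0.5485, 0.1356, 0.077]
ee_rot: [-1.571, -0.0, -0.026]
wrist_force: [-0.6, -0.8, -0.5]
width: 0.0106
```

View pics/z5scene.png

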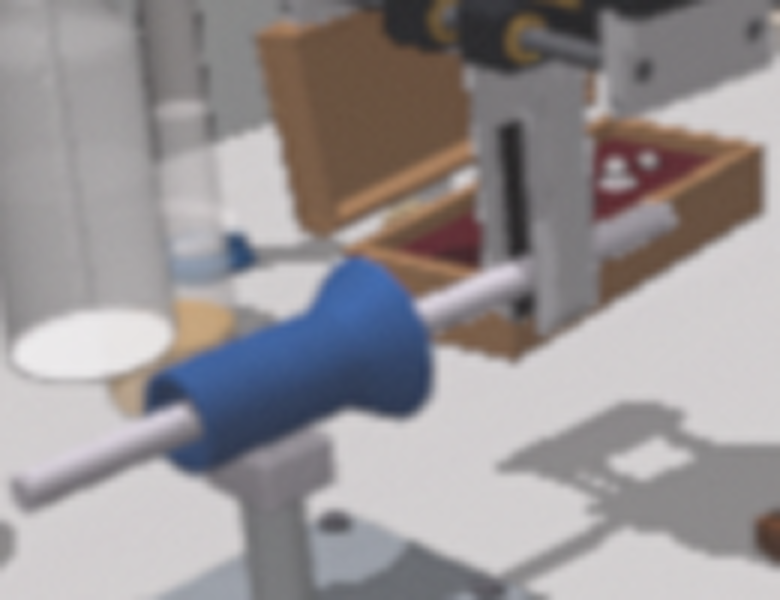

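View pics/z5top.png

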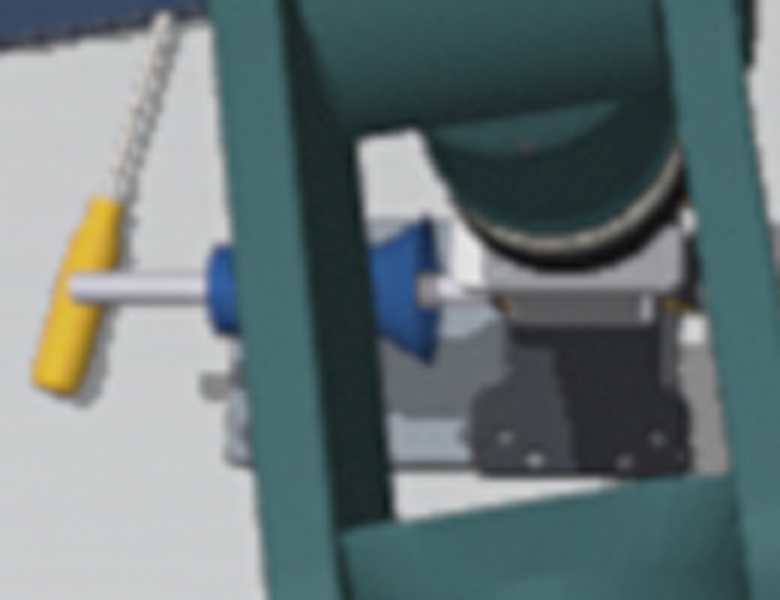

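The rod sticks out about 50 mm (scene zoom, from (195,420) to (20,490)) with negligible force. I'll push 26 mm more so its middle lies in the bore, then lower a little and open.

```bash
python3 -m creep '[[0,0,10,0,0,0,255],[0,0,20,0,0,0,255],[0,0,26,0,0,0,255],[0,2,26,0,0,0,255],[0,4,26,0,0,0,255]]';python3 -m creep '[[0,0,0,0,0,0,255],[0,0,0,0,0,0,215],[0,0,0,0,0,0,200],[0,0,0,0,0,0,190],[0,0,0,0,0,0,180]]';  python3 - <<'E'
from h import *
for c in("scene",):
  s=snap(c,c+"6")
  x0,y0=(170,150)
  cv2.imwrite(f"pics/z6{c}.png",cv2.resize(s['color'][y0:y0+100,x0:x0+130],None,fx=6,fy=6,interpolation=cv2.INTER_CUBIC))
E
```

```text
time: 10.02
tool_pos: [0.5491, 0.1611, 0.0727]
ee_rot: [-1.571, 0.0, -0.027]
wrist_force: [0.1, -0.4, 0.3]
width: 0.0109
time: 10.65
tool_pos: [0.5492, 0.1612, 0.0731]
ee_rot: [-1.571, -0.0, -0.027]
wrist_force: [-1.2, -0.0, 0.6]
width: 0.0273
```

View pics/z6scene.png

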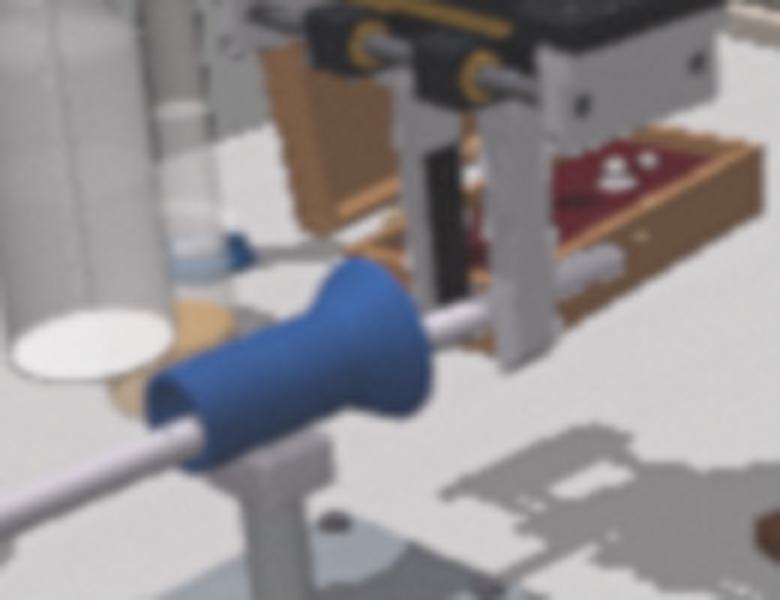

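The rod lies in the bore with the fingers clear of it on both sides. Open wider, then go straight up.

```bash
python3 -m creep '[[0,0,0,0,0,0,120],[0,0,0,0,0,0,100],[0,0,0,0,0,0,100],[0,0,0,0,0,0,100]]'; python3 -m creep '[[0,-15,0,0,0,0,100],[0,-45,0,0,0,0,100],[0,-85,0,0,0,0,100],[0,-125,-20,0,0,0,100],[0,-140,-60,0,0,0,100]]'; python3 -m creep '[[0,0,-50,0,0,0,100],[0,0,-100,0,0,0,100],[0,0,-150,0,0,0,100],[0,0,-180,0,0,0,100],[0,0,-180,0,0,0,100]]'; python3 - <<'E'
from h import *
for c in("scene","top"):
  s=snap(c,c+"7")
  print(c,[(np.round(x['point'],4),x['p']) for x in robot.landmark_of("metal_rod",c)],[np.round(x['point'],4) for x in robot.landmark_of("black_rod",c)])
  x0,y0=(130,150) if c=="scene" else (170,100)
  cv2.imwrite(f"pics/z7{c}.png",cv2.resize(s['color'][y0:y0+110,x0:x0+150],None,fx=5,fy=5,interpolation=cv2.INTER_CUBIC))
E
```

```text
time: 11.2
tool_pos: [0.5492, 0.1612, 0.073]
ee_rot: [-1.571, -0.0, -0.027]
wrist_force: [0.1, 0.1, 0.1]
width: 0.0565
time: 11.82
tool_pos: [0.549, 0.1018, 0.2179]
ee_rot: [-1.57, -0.007, -0.024]
wrist_force: [0.3, 0.1, -0.4]
width: 0.057
time: 12.45
tool_pos: [0.5428, -0.0807, 0.2141]
ee_rot: [-1.571, -0.001, -0.031]
wrist_force: [0.5, -0.5, 0.0]
width: 0.057
scene [] [array([ 0.4707, -0.1592,  0.0459])]
top [(array([0.5516, 0.2313, 0.0866]), 0.77)] []
```

View pics/z7scene.png

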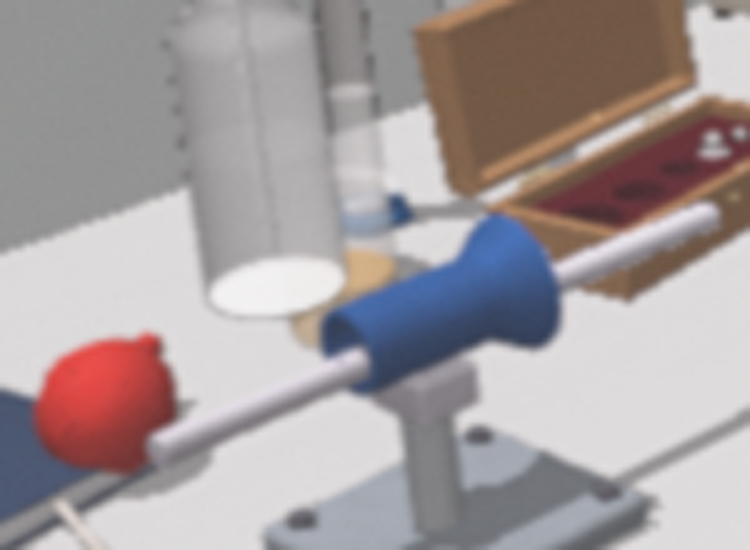

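View pics/top7.png

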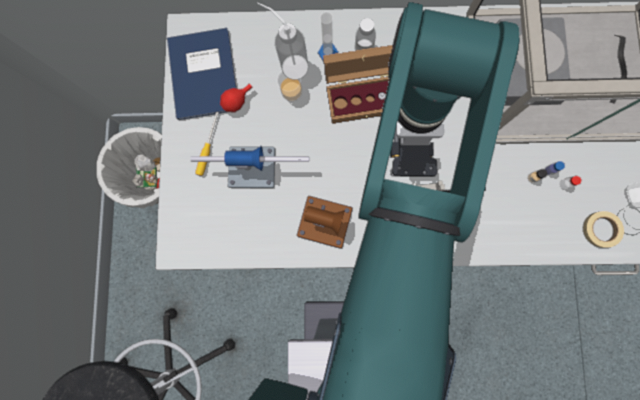

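The rod rests in the blue tube and the black rod is still in the rack. In the top picture the tip is at (192,158) and the exit at (225,158), which is about 75 mm out. The hand is well clear.

```bash
python3 -c "
from bench import robot
print(robot.get_obs()['time'],robot.close_job())"
```

```text
the job is handed in; nothing more can be done
12.75 None
```

The metal rod is through the blue guide tube, lying in the bore with about 75 mm sticking out at the far end. I gripped it 70 mm behind its middle, lined it up on the tube axis and fed it in from the mouth. Then I lowered it slightly, let go and backed the hand well clear. I handed the job in at 12.75 s, against the 42 s limit.

**Last checks:**
- **Rod position:** the top view put the rod's middle about 25 mm inside the mouth, and the scene picture shows it resting in the tube.
- **Black rod:** it was found in its original place in the rack.
- **Forces:** wrist readings stayed at about 2 N or less at the end of every move.

**Missed detections:** in the last pictures, the network did not find the metal rod in the scene view or the black rod in the top view, where the arm covered the rack. Each was found in the other view.

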